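# Slide the flat lid off the crate and close the container

## Task

Put the thin green lid back on its green container. The lid lies flat on the upturned crate, too thin to pick up cleanly there: press on it lightly (about 8 N, never over 15 N) but enough to hold the rocking crate down on its seat, and slide it, narrow end first, over the crate's right-hand edge until about a third of it sticks out, without lifting it while it is wholly on the crate. Then take it by the part that sticks out, lay it squarely on the container between the two end lips so that it covers the opening, let go, and leave everything else where it is.

Things in the scene. Friction and masses are not known exactly. Their poses are not given: they have to be found in the camera images.
- lid: thin stiff flat lid, light-green lacquered steel, 60 x 120 x 2.5 mm, about 140 g (friction on the crate about 0.5; rubber fingertips hold it better if pressed with several N). Origin: centre of its underside. x along the 60 mm width, y along the 120 mm length, z up; both ends and both faces alike.
- crate: blue crate, upside down, flat top 300 mm (x) by 400 mm (y), 120 mm up. It cannot be shifted but rocks about its left-hand (+y) bottom edge: its right-hand (-y) end floats on soft feet 0 to 18 mm above a firm seat (amount unknown, differs each start). Pressed with up to 3 N it sinks until it seats, then is rigid; let go, it rises again. Origin: centre of its underside, near table height.
- crate_edge (a point): middle of the straight right-hand (-y) top edge of the crate, on the top surface; axes as the crate: x along the edge, +y inwards over the crate, z out of its top; it sinks and rises with the crate. Beyond the edge there is free space 120 mm deep.
- container: green box without its lid, loose, 550 g, 50 mm (x) by 136 mm (y), rim 75 mm high, opening 42 by 106 mm. At each end of the rim a lip 36 mm wide stands 6 mm up; the lips' inner faces are 128 mm apart, leaving the lid 4 mm at each end. The lid overhangs the long sides by 5 mm each. Origin: centre of its underside; z up.
- container_rim (a point): centre of the container's mouth at rim height (75 mm), where the centre of the lid's underside belongs; axes as the container, y along its length.
- bowl: aluminium bowl, 110 mm wide, 48 mm high, on the crate; bystander. Origin: centre of underside.
- plate: orange melamine plate, 150 mm wide, 16 mm high, on the crate; bystander. Origin: centre of underside.
- cup: stainless cup, 66 mm wide, 80 mm high, on the crate; bystander. Origin: centre of underside.
- stick: wooden stirring stick, 18 x 220 x 8 mm (y its length), lying on the crate behind the lid; bystander. Origin: centre of underside.
- jar: amber glass jar with steel cap, 72 mm wide, 100 mm high, on the table behind; bystander. Origin: centre of underside.
- can: steel can, 74 mm wide, 110 mm high, on the table behind; bystander. Origin: centre of underside.
Mind the look-alikes: they are no part of the job. What is meant by the lid is not brown or red, and is the larger of those in its own colour.

How it is judged:
On the way, in this order (a step that is already met when the one before it is completed fails the run):
1. the lid, lying flat on the crate, sticks out narrow end first over the right-hand edge by 22 to 56 mm (y of lid in the frame of crate_edge between 0.004 and 0.038 m and z of lid in the frame of crate_edge between -0.004 and 0.004 m and angle between the y axis of lid and the y axis of crate, either way round below 0.45 rad), for 0.2 s.
2. the lid is held in the fingers, clear of the crate (contact force between the fingers and lid above 2 N and contact force between lid and crate below 0.05 N), for 0.1 s.
At the end, for the whole second after the job is handed in: The lid lies at rest and released flat on the container's rim between the end lips (underside within 4.5 mm of the rim, centre within 9 mm sideways and 7 mm lengthways, square within 0.12 rad, tilted less than 0.04 rad), and the container stands upright on the table (x of lid in the frame of container_rim between -0.009 and 0.009 m and y of lid in the frame of container_rim between -0.007 and 0.007 m and z of lid in the frame of container_rim between -0.002 and 0.0045 m and angle between the y axis of lid and the y axis of container, either way round below 0.12 rad and angle between the z axis of lid and the z axis of container, either way round below 0.04 rad and angle between container's own z axis and vertical below 0.04 rad and height (world z) of container below 0.005 m and linear speed of lid below 0.01 m/s and contact force between the fingers and lid below 0.05 N); the robot touches nothing.
It fails at once if the lid pressed on the crate with more than 15 N (contact force between lid and crate above 15 N).
It fails at once if the lid lifted more than 12 mm off the crate while wholly over it (z of lid in the frame of crate_edge between 0.012 and 0.1 m and y of lid in the frame of crate_edge above 0.066 m).
It fails at once if the container shoved more than 30 mm (distance of container from where it was at the start of the episode above 0.03 m).
It fails at once if a bystander moved more than 30 mm (distance of any of bowl, plate, cup, stick, jar, can from where it was at the start of the episode above 0.03 m).
It also fails if it takes over 67 s, if anything falls off the work surface, if the arm or the gripper's body presses on something with over 40 N, if the wrist force passes 120 N, or if a joint passes its speed limit or range.

## Robot

A 6-joint arm with a two-finger parallel gripper is mounted at the origin on the work surface. World frame = base frame: x ahead of the robot, y to its left, z up, the work surface at z = 0. Lengths are in m, angles in rad, forces in N, time in s.
With the tool pointing down it reaches from about 0.35 to 0.975 m from the base axis. Payload 4.9 kg.
Tool frame: the origin (TCP) lies on the mounting face of the last link; the fingertips stand 173 mm ahead of it and the grasp point (between the pads) lies 155 mm ahead of it (tcp_to_grasp is the distance from the TCP to the grasp point, in m); z points along the fingers, y is the line along which they close (so a half turn about z gives the same grasp; the last joint's range is limited). The gripper opens to 85 mm and grips with 20 to 120 N. Pads are 22 mm wide; open, the fingers measure 114 mm over their backs; the gripper's body (76 mm by 85 mm) begins 54 mm behind the grasp point. The pads swing forward as they close: fully open they stand 13 mm farther back than shut.
Start: joints at [-0.119, 0.053, 1.613, -0, 1.476, -0.119], TCP at [0.625, 0, 0.405] pointing down, gripper open.
Joint ranges: [-3.01, 3.01], [-1.01, 2.22], [0.06, 2.58], [-1.02, 4.17], [0.09, 2.62], [-3.14, 3.14]. Speed limits (rad/s): [2.57, 2.57, 3.14, 3.14, 3.14, 3.14].

## Interface

Orientations are given as a rotation vector (axis times angle).
In Python, from station import get_obs, get_image, calibration, finish_job, tcp_to_grasp gives the robot as it stands. The module is installed in compiled form; this text tells all that it offers.
- The arm moves only by the tool arm_command, never from a script. Its argument "plan" is a list that holds one entry, the list of rows, each a list of 6 numbers: the shift along the tool's x, y, z in cm, then the turn, a rotation vector about the tool's x, y, z in rad. A call has 1 to 12 rows; each row is the pose to reach, as a shift and turn from the pose commanded when the call began, along the tool's axes at that moment; what a row does not reach only later rows make up. A row lasts 1/12 s, in which the tool goes at most 41.7 mm and 7.16 degrees, less where a joint would pass 70% of its speed; a pose out of reach is approached as far as the arm can. A call with a gripper value outside its range is refused whole. "gripper" is the closure, from -1 (fully open) to 1 (shut), set as the call begins (left out, the last holds). The fingers move at their own pace and stop on an object; "force" is the grip in N (left out, the last holds). Time passes only in rows, so rows that repeat a pose let the fingers close. It gives the time, the measured TCP pose, the force, the opening and the grip force at its end, in the units of the state.
- get_obs(): the state, without advancing time (a new reading comes with each control period).
- get_image(name): name is "scene" or "side" or "wrist"; returns (picture, depth): 420x560x3 uint8, blue, green, red; 420x560 float32, m along the optical axis (not along the pixel's ray), 0 where there is no reading.
- calibration(name): a dict with "fx", "fy", "cx", "cy" (pixels), "pose" (4x4, takes a point from camera to world coordinates). Camera axes: x right, y up, looking along -z (the intrinsics and any distortion apply to the point x, -y, -z); pixel columns grow to the right and rows downward; lengths in m; the calibration is good to about 2 mm. A picture is of the moment at which its call begins: read the wrist's pose just before it. calibration takes no time and is no camera call; for the wrist camera it gives the pose at the moment of the call.
- finish_job(): hands the job in; it is judged then, once.
The state is a dict: "t": time; "q": joint angles; "dq": joint speeds; "effort": joint torques, N m; "tool_pos": TCP position; "tool_rot": TCP orientation; "contact_force": force on the tool from outside, world axes, zero at the start; "wrist_torque": the same for the moment, N m; "opening": finger opening in m; "grip_force": force on a finger pad.
Only numpy, scipy, OpenCV 4.12 (cv2) and the standard library are available. Lean on these libraries where they do the work, as an engineer would, in place of code of your own. Each camera call takes 0.05 s, during which the arm holds its last target. There are 200 camera calls.

## Working session

There is one attempt and no reset: what is moved stays moved. The work goes in short steps, Python scripts to look and compute and a tool call to move; the robot and the scene stay as the last step left them, time stands still between calls to the robot, and variables do not carry over. Pictures are saved under pics/ and viewed, at most 10 in all, crops included, and the job is handed in when it is done.

Besides the shell and the picture viewer there is one more tool, called after "Request:" as name(argument=value, ...) on one line, values as JSON. arm_command: Moves the arm, as the interface text tells. Its arguments: {"type":"object","properties":{"plan":{"type":"array"},"gripper":{"type":"number"},"force":{"type":"number"}},"required":["plan"]}

```bash
mkdir -p pics; cat > h.py <<'E'
import numpy as np, cv2
from station import *
from scipy.spatial.transform import Rotation as R
def snap(name,fn):
    c=calibration(name); im,d=get_image(name); cv2.imwrite('pics/'+fn+'.png',im); np.savez('pics/'+fn+'.npz',im=im,d=d,pose=c['pose'],k=[c['fx'],c['fy'],c['cx'],c['cy']],x=str(c.keys()))
def pt(fn,u,v,z=None):
    f=np.load('pics/'+fn+'.npz'); fx,fy,cx,cy=f['k']; P=f['pose']; d=f['d']
    ray=np.array([(u-cx)/fx,-(v-cy)/fy,-1])
    if z is None:
        w=d[int(v)-1:int(v)+2,int(u)-1:int(u)+2]; s=np.median(w[w>0])
    else: s=(z-P[2,3])/(P[:3,:3]@ray)[2]
    return P[:3,:3]@(ray*s)+P[:3,3]
E
python3 - <<'E'
from h import *
snap('scene','s0');snap('side','d0');snap('wrist','w0')
print(calibration('scene'),get_obs(),tcp_to_grasp)
a=cv2.imread('pics/s0.png');b=cv2.imread('pics/d0.png')
E
```

```text
{'fx': 523.4622930540721, 'fy': 523.4622930540721, 'cx': 280.73248963594114, 'cy': 210.63313151296234, 'pose': array([[ 0.6746828 , -0.45638179,  0.58010239,  1.1481071 ],
       [ 0.73809775,  0.42125991, -0.52702163, -0.57683897],
       [-0.00385081,  0.7837447 ,  0.62107119,  0.78523014],
       [ 0.        ,  0.        ,  0.        ,  1.        ]])} {'t': 0.15, 'q': array([-1.18992432e-01,  5.32519057e-02,  1.61397708e+00, -3.12200976e-05,
        1.47598784e+00, -1.19022765e-01]), 'dq': array([ 0.00148191, -0.00072243, -0.00717044, -0.00161386,  0.00113844,
        0.00055546]), 'effort': array([ 5.10442842e-04, -3.94241810e+01, -3.70721948e+01, -1.15854355e-04,
        4.61802789e-03,  5.00508997e-05]), 'tool_pos': array([6.24796833e-01, 2.61152082e-05, 4.03717158e-01]), 'tool_rot': array([-2.22051501e+00, -2.22058899e+00,  1.61478067e-03]), 'contact_force': array([ 0.13953655, -0.14899342,  0.05908612]), 'wrist_torque': array([ 0.00966319, -0.02590691,  0.07922119]), 'grip_force': 0.0, 'opening': 0.08520555033368621} 0.1547
```

View pics/s0.png

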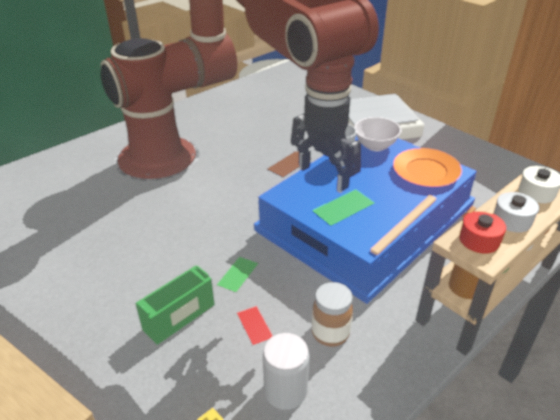

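View pics/d0.png

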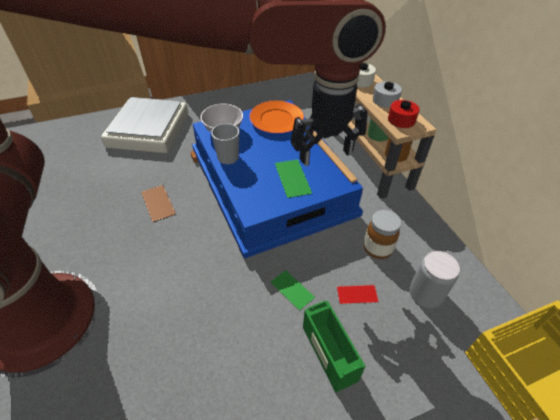

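```bash
python3 - <<'E'
from h import *
a=cv2.imread('pics/s0.png');b=cv2.imread('pics/d0.png');w=cv2.imread('pics/w0.png')
A=cv2.resize(b[150:250,220:370],None,fx=2.66,fy=2.66)[:266,:399]
B=cv2.resize(a[260:360,120:270],None,fx=2.66,fy=2.66)[:266,:399]
C=cv2.resize(b[290:390,280:430],None,fx=2.66,fy=2.66)[:266,:399]
W=cv2.resize(w,(399,299))[:266]
cv2.imwrite('pics/c0.png',np.vstack([np.hstack([A,B]),np.hstack([C,W])]))
# green blobs
for fn in('s0','d0'):
    im=cv2.imread(f'pics/{fn}.png');h=cv2.cvtColor(im,cv2.COLOR_BGR2HSV)
    m=cv2.inRange(h,(45,120,60),(75,255,255))
    n,l,s,c=cv2.connectedComponentsWithStats(m)
    for i in range(1,n):
        if s[i,4]>250:
            cn=cv2.findContours((l==i).astype('u1'),0,2)[0][0]
            p=np.array([pt(fn,u,v) for u,v in cv2.boxPoints(cv2.minAreaRect(cn))*.9+.1*c[i]]) 
            q=np.load(f'pics/{fn}.npz'); ys,xs=np.where(cv2.erode((l==i).astype('u1'),np.ones((3,3)))); 
            P=np.array([pt(fn,x,y) for x,y in zip(xs,ys)])
            z=np.median(P[:,2]); f=np.array([pt(fn,x,y,z) for x,y in cn[:,0]]).astype('f4')
            print(fn,c[i].round(),s[i,4],'z',z.round(4),cv2.minAreaRect(f[:,:2]*1000))
E
```

```text
d0 [293. 178.] 829 z 0.1154 ((597.4860229492188, 97.7224349975586), (120.42520904541016, 57.29844284057617), 82.93852996826172)
d0 [292. 290.] 751 z 0.0038 ((510.09576416015625, -121.59342956542969), (44.91044616699219, 91.4987564086914), 21.191720962524414)
d0 [334. 346.] 2527 z 0.0535 ((522.8853149414062, -276.3883361816406), (68.25421905517578, 158.0353240966797), 1.9680768251419067)
```

View pics/c0.png

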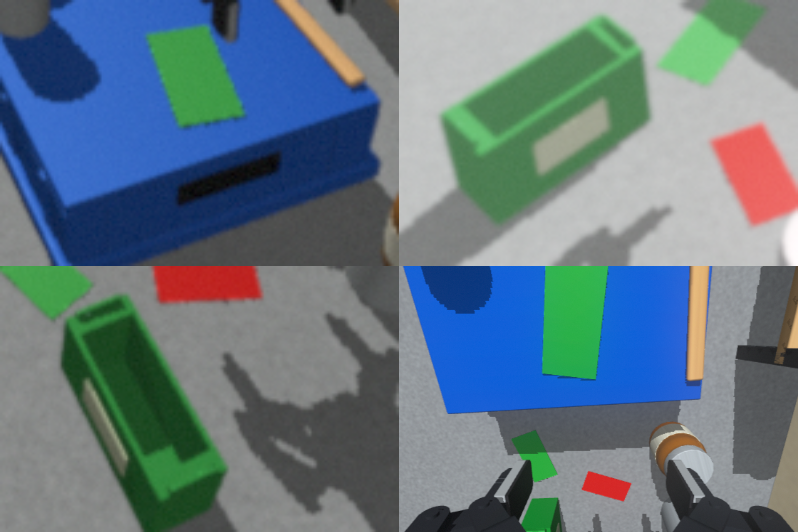

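```bash
python3 - <<'E'
from h import *
for u,v in[(245.6,227),(362,186.5)]: print('edge side',pt('d0',u,v,.12), pt('d0',u-3 if u>300 else u+4,v-4))
W=lambda x,y:(x*560/399,y*560/399)
for x,y in[(448-400,413-266),(702-400,398-266)]: print('edge wrist',pt('w0',*W(x,y),.12))
for x,y in[(543-400,374-266),(597-400,380-266),(607-400,1)]: print('lid wrist',pt('w0',*W(x,y),.12))
# plane of crate from wrist depth
f=np.load('pics/w0.npz'); im=f['im'].astype(int); 
P=[];
for v in range(2,200,6):
  for u in range(80,430,8):
    b,g,r=im[v,u]
    if b>120 and r<60 and f['d'][v,u]>0:P.append(pt('w0',u,v))
P=np.array(P);P=P[(P[:,2]>.09)&(P[:,2]<.15)];c=np.linalg.lstsq(np.c_[P[:,:2],np.ones(len(P))],P[:,2],rcond=None)[0];print(c,len(P))
for y in(-.0,.1,.2,.3,.4):print(y,c@[.6,y,1])
print('wristcam',f['pose'])
# container rim: side crop C and scene crop B outer rim corners
for n,x,y in[('far-left',66,58),('far right',128,30),('near right',226,206),('near left?',158,250)]: print(n,pt('d0',280+x/2.66,290+y/2.66,.078))
for n,x,y in[('l',442-400,113),('bot',485-400,155),('top',600-400,15),('right',643-400,48)]: print('sc',n,pt('s0',120+x/2.66,260+y/2.66,.08))
E
```

```text
edge side [ 0.44596713 -0.01341978  0.12      ] [0.459104   0.00140038 0.11115478]
edge side [0.73552851 0.00787756 0.12      ] [0.7432099  0.03222437 0.1085298 ]
edge wrist [ 0.45159357 -0.00086691  0.12      ]
edge wrist [0.73689155 0.01697791 0.12      ]
lid wrist [0.56269301 0.04326392 0.12      ]
lid wrist [0.6206423  0.03686276 0.12      ]
lid wrist [0.63039279 0.1432954  0.12      ]
[-0.00152951  0.02863129  0.1091406 ] 1080
-0.0 0.10822289355548405
0.1 0.1110860222971416
0.2 0.11394915103879916
0.3 0.11681227978045672
0.4 0.11967540852211428
wristcam [[ 9.99997952e-01 -1.31684908e-03  1.53693675e-03  6.24461234e-01]
 [ 7.65292087e-04  9.49026699e-01  3.15194763e-01  8.05604835e-02]
 [-1.87365795e-03 -3.15192941e-01  9.49025763e-01  3.72356305e-01]
 [ 0.00000000e+00  0.00000000e+00  0.00000000e+00  1.00000000e+00]]
far-left [ 0.49560072 -0.21545532  0.078     ]
far right [ 0.54609995 -0.21131476  0.078     ]
near right [ 0.54991251 -0.34587886  0.078     ]
near left? [ 0.49713941 -0.35421189  0.078     ]
sc l [ 0.50868108 -0.34527705  0.08      ]
sc bot [ 0.5593598 -0.3432139  0.08     ]
sc top [ 0.50348214 -0.21345123  0.08      ]
sc right [ 0.55112231 -0.21034531  0.08      ]
```

The lid is the light-green plate on the crate: side px (293,178), about 120×57 mm. The look-alikes are a smaller green plate on the table (292,290; 91×45 mm), a red one (357,294) and a brown one (158,202). The crop confirms the choice. The container is at side px (334,346).

Next I close the fingers and move over the lid.

Request:
arm_command(plan=[[[3.5,-1,1,0,0,0],[7,-2,3,0,0,0],[10.5,-2.5,6,0,0,0],[10.5,-2.5,9,0,0,0],[10.5,-2.5,9.5,0,0,0],[10.5,-2.5,9.5,0,0,0],[10.5,-2.5,9.5,0,0,0]]], gripper=1, force=30)

```text
t: 0.73
tool_pos: [0.6004, 0.1044, 0.3104]
tool_rot: [2.222, 2.22, -0.0]
contact_force: [-0.6, -0.6, 1.0]
opening: 0.0008
grip_force: 0.0
```

Request:
arm_command(plan=[[[0,0,0.7,0,0,0],[0,0,1.2,0,0,0],[0,0,1.5,0,0,0],[0,0,1.5,0,0,0],[0,0,1.5,0,0,0]]])

```text
t: 1.15
tool_pos: [0.6001, 0.1047, 0.2948]
tool_rot: [2.222, 2.221, 0.0]
contact_force: [0.5, -0.1, 0.3]
opening: 0.0001
grip_force: 0.0
```

Request:
arm_command(plan=[[[0,0,0.1,0,0,0],[0,0,0.2,0,0,0],[0,0,0.3,0,0,0],[0,0,0.4,0,0,0],[0,0,0.4,0,0,0],[0,0,0.4,0,0,0]]])

```text
t: 1.65
tool_pos: [0.5999, 0.105, 0.2906]
tool_rot: [-2.221, -2.221, 0.0]
contact_force: [0.1, -0.8, -0.7]
opening: 0.0001
grip_force: 0.0
```

Tip height is about 0.1176, with no contact yet.

Request:
arm_command(plan=[[[0,0,0.1,0,0,0],[0,0,0.2,0,0,0],[0,0,0.3,0,0,0],[0,0,0.3,0,0,0],[0,0,0.3,0,0,0]]])

```text
t: 2.07
tool_pos: [0.5999, 0.105, 0.2875]
tool_rot: [-2.221, -2.221, 0.0]
contact_force: [-0.9, -0.5, -0.0]
opening: 0.0001
grip_force: 0.0
```

Request:
arm_command(plan=[[[0,0,0.1,0,0,0],[0,0,0.2,0,0,0],[0,0,0.2,0,0,0],[0,0,0.2,0,0,0]]])

```text
t: 2.4
tool_pos: [0.6, 0.105, 0.2857]
tool_rot: [-2.221, -2.221, -0.0]
contact_force: [0.1, 0.2, 0.3]
opening: 0.0002
grip_force: 0.1
```

Request:
arm_command(plan=[[[0,0,0.1,0,0,0],[0,0,0.15,0,0,0],[0,0,0.15,0,0,0],[0,0,0.15,0,0,0]]])

```text
t: 2.73
tool_pos: [0.6, 0.105, 0.2842]
tool_rot: [-2.221, -2.221, -0.0]
contact_force: [1.0, -0.2, 0.6]
opening: -0.0002
grip_force: 0.2
```

Request:
arm_command(plan=[[[0,0,0.1,0,0,0],[0,0,0.1,0,0,0],[0,0,0.1,0,0,0]]])

```text
t: 2.98
tool_pos: [0.6, 0.105, 0.2832]
tool_rot: [-2.221, -2.221, -0.0]
contact_force: [0.7, 0.7, 1.3]
opening: 0.0002
grip_force: 0.3
```

Request:
arm_command(plan=[[[0,0,0.1,0,0,0],[0,0,0.1,0,0,0],[0,0,0.1,0,0,0]]])

```text
t: 3.23
tool_pos: [0.6001, 0.105, 0.2826]
tool_rot: [2.221, 2.221, 0.0]
contact_force: [-1.1, -0.7, 3.6]
opening: 0.0004
grip_force: 1.9
```

Request:
arm_command(plan=[[[0,0,0.05,0,0,0],[0,0,0.05,0,0,0],[0,0,0.05,0,0,0]]])

```text
t: 3.48
tool_pos: [0.6001, 0.105, 0.2825]
tool_rot: [2.221, 2.221, -0.0]
contact_force: [-3.0, -1.4, 6.6]
opening: -0.0001
grip_force: 3.0
```

Request:
arm_command(plan=[[[0,0,0.05,0,0,0],[0,0,0.05,0,0,0],[0,0,0.05,0,0,0]]])

```text
t: 3.73
tool_pos: [0.6001, 0.1049, 0.2825]
tool_rot: [2.221, 2.221, -0.0]
contact_force: [-3.4, -1.7, 7.5]
opening: -0.0
grip_force: 3.9
```

Request:
arm_command(plan=[[[-0.3,0,0,0,0,0],[-0.6,0,0,0,0,0],[-1,0,0,0,0,0],[-1.0,0,0,0,0,0]]])

```text
t: 4.07
tool_pos: [0.6004, 0.0948, 0.282]
tool_rot: [2.221, 2.221, 0.003]
contact_force: [-0.4, 2.1, 6.2]
opening: 0.0
grip_force: 2.8
```

Request:
arm_command(plan=[[[-0.4,0,0.03,0,0,0],[-0.8,0,0.05,0,0,0],[-1.2,0,0.07,0,0,0],[-1.6,0,0.08,0,0,0],[-2,0,0.09,0,0,0],[-2,0,0.09,0,0,0]]])

```text
t: 4.57
tool_pos: [0.6004, 0.0746, 0.2811]
tool_rot: [2.221, 2.22, 0.002]
contact_force: [0.0, 1.4, 4.6]
opening: 0.0004
grip_force: 2.9
```

Request:
arm_command(plan=[[[0,0,0.06,0,0,0],[-0.4,0,0.08,0,0,0],[-0.8,0,0.1,0,0,0],[-1.2,0,0.12,0,0,0],[-1.6,0,0.14,0,0,0],[-2,0,0.16,0,0,0],[-2,0,0.16,0,0,0]]])

```text
t: 5.15
tool_pos: [0.6006, 0.0547, 0.2801]
tool_rot: [2.221, 2.22, 0.004]
contact_force: [-0.3, 1.3, 8.6]
opening: -0.0002
grip_force: 3.6
```

```bash
cat > lid.py <<'E'
from h import *
import sys
fn=sys.argv[1];snap('side',fn)
im=cv2.imread(f'pics/{fn}.png');h=cv2.cvtColor(im,cv2.COLOR_BGR2HSV)
m=cv2.inRange(h,(45,120,60),(75,255,255));m[260:]=0
cn=max(cv2.findContours(m,0,2)[0],key=cv2.contourArea)
f=np.array([pt(fn,x,y,float(sys.argv[2])) for x,y in cn[:,0]]).astype('f4')
print(cv2.contourArea(cn),cv2.minAreaRect(f[:,:2]*1000)); print(f[f[:,1].argmin()],get_obs()['contact_force'],get_obs()['tool_pos'])
E
python3 lid.py d1 .112
```

```text
631.0 ((596.4595947265625, 43.146812438964844), (126.14100646972656, 57.14921569824219), 80.84405517578125)
[ 0.6117221  -0.02297117  0.112     ] [-0.14147941  1.30922812  6.76012294] [0.60060438 0.05481698 0.28005969]
```

Request:
arm_command(plan=[[[-0.4,0,0.03,0,0,0],[-0.8,0,0.05,0,0,0],[-1.2,0,0.07,0,0,0],[-1.6,0,0.08,0,0,0],[-2.1,0,0.1,0,0,0],[-2.1,0,0.1,0,0,0]]])

```text
t: 5.7
tool_pos: [0.6006, 0.0336, 0.2791]
tool_rot: [2.221, 2.22, 0.004]
contact_force: [1.1, 0.8, 7.4]
opening: -0.0
grip_force: 3.7
```

```bash
python3 lid.py d2 .109; python3 -c "
import cv2;a=cv2.imread('pics/d2.png');cv2.imwrite('pics/c2.png',cv2.resize(a[140:290,200:400],None,fx=4,fy=4))"
```

```text
661.5 ((597.9465942382812, 23.433460235595703), (125.55076599121094, 60.75718688964844), 79.20140838623047)
[ 0.6138079 -0.0397117  0.109    ] [-0.23941838  1.63430379  7.88220834] [0.60061137 0.03372712 0.27908787]
```

View pics/c2.png

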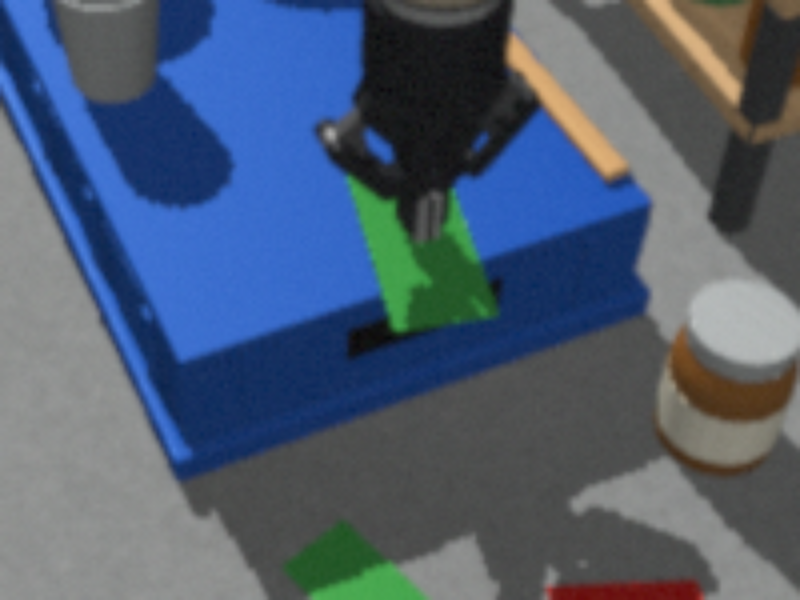

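The lid's end (crop px 398,332 to 498,315) sticks out past the crate edge (182,362 to 650,205), and the lid is moving with the finger.

```bash
python3 - <<'E'
from h import *
g=lambda x,y,z:pt('d2',200+x/4,140+y/4,z)[:2]
z=.1055
e1,e2=g(182,362,z),g(650,205,z); a,b=g(398,332,z+.002),g(498,315,z+.002); d=(e2-e1)/np.hypot(*(e2-e1)); n=np.array([d[1],-d[0]])
print(e1,e2,a,b,(a-e1)@n,(b-e1)@n,(a+b)/2, np.hypot(*(b-a)))
l1,l2=g(352,180,z+.004),g(452,190,z+.004); print(l1,l2)
E
```

```text
[ 0.44572575 -0.01075902] [0.7383292  0.00567753] [ 0.56069315 -0.03361015] [ 0.61663495 -0.04170222] 0.02926311990349429 0.0404799434777454 [ 0.58866405 -0.03765618] 0.056524036943475055
[0.5806208  0.08288556] [0.63253469 0.05440821]
```

Request:
arm_command(plan=[[[-0.3,0,0.02,0,0,0],[-0.7,0,0.03,0,0,0],[-0.7,0,0.03,0,0,0],[-0.7,0,0.03,0,0,0],[-0.7,0,0.03,0,0,0],[-0.7,0,0.03,0,0,0]]])

```text
t: 6.25
tool_pos: [0.6006, 0.027, 0.2788]
tool_rot: [2.22, 2.22, 0.003]
contact_force: [-0.2, 1.2, 7.5]
opening: 0.0001
grip_force: 3.6
```

Request:
arm_command(plan=[[[0,0,-0.1,0,0,0],[0,0,-0.3,0,0,0],[0,0,-0.8,0,0,0],[0,0,-2,0,0,0],[0,0,-4,0,0,0],[0,0,-6,0,0,0],[-3,0,-6,0,0,0],[-6,0,-6,0,0,0],[-8,0,-6,0,0,0.06],[-10,0,-6,0,0,0.14],[-10,0,-6,0,0,0.14],[-10,0,-6,0,0,0.14]]])

```text
t: 7.25
tool_pos: [0.5998, -0.0738, 0.3378]
tool_rot: [-2.372, -2.06, -0.0]
contact_force: [-0.5, -0.2, -0.6]
opening: -0.0002
grip_force: 0.0
```

```bash
python3 - <<'E'
from h import *
o=get_obs();print(o['t'],o['tool_pos'],o['tool_rot'],o['contact_force'])
snap('wrist','w3');snap('side','d3')
a=cv2.imread('pics/w3.png');b=cv2.imread('pics/d3.png')
cv2.imwrite('pics/c3.png',np.hstack([cv2.resize(a,(460,345)),cv2.resize(b[170:285,220:333],(339,345))]))
E
```

```text
7.25 [ 0.59984803 -0.07380934  0.33777616] [-2.37200571e+00 -2.05955545e+00 -1.55405822e-04] [-0.5368306  -0.23979623 -0.58350682]
```

View pics/c3.png

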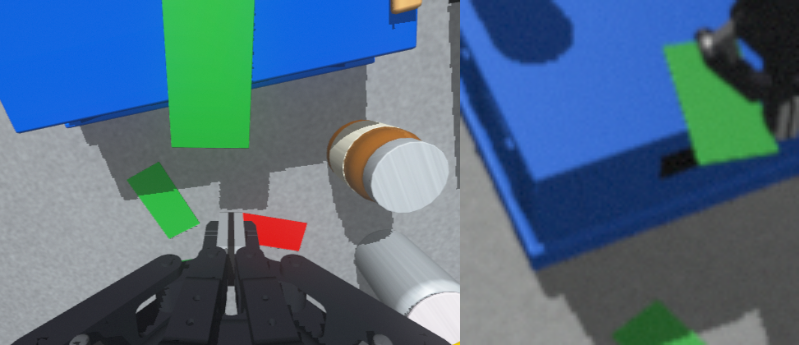

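The lid rests with its end sticking out (wrist crop px 172,147 to 248,148). The crate edge crosses it at (168,97) and (253,81).

```bash
cat > lw.py <<'E'
from h import *
import sys
def lid(fn,zdef=None):
    f=np.load(f'pics/{fn}.npz');im=f['im'];h=cv2.cvtColor(im,cv2.COLOR_BGR2HSV)
    m=cv2.inRange(h,(45,120,60),(75,255,255))
    cn=max(cv2.findContours(m,0,2)[0],key=cv2.contourArea)
    mk=np.zeros(m.shape,'u1');cv2.drawContours(mk,[cn],-1,1,-1);mk=cv2.erode(mk,np.ones((7,7)))
    ys,xs=np.where(mk);i=np.random.default_rng(0).choice(len(xs),400)
    P=np.array([pt(fn,x,y) for x,y in zip(xs[i],ys[i])])
    c=np.linalg.lstsq(np.c_[P[:,:2],np.ones(len(P))],P[:,2],rcond=None)[0]
    return cn[:,0],P,c
if __name__=='__main__':
    cn,P,c=lid('w3');print('plane',c)
    s=560/460
    for u,v in[(172,147),(248,148),(168,97),(253,81),(163,20),(255,20)]:
        u*=s;v*=s;z=.112
        for _ in range(4): z=c@np.r_[pt('w3',u,v,z)[:2],1]
        print(pt('w3',u,v,z))
    fn='w3'
E
python3 lw.py
```

```text
** On entry to DLASCL parameter number  4 had an illegal value
 ** On entry to DLASCL parameter number  4 had an illegal value
  return _methods._mean(a, axis=axis, dtype=dtype,
  ret = ret.dtype.type(ret / rcount)
Traceback (most recent call last):
  File "lw.py", line 13, in <module>
    cn,P,c=lid('w3');print('plane',c)
           ~~~^^^^^^
  File "lw.py", line 10, in lid
    c=np.linalg.lstsq(np.c_[P[:,:2],np.ones(len(P))],P[:,2],rcond=None)[0]
      ~~~~~~~~~~~~~~~^^^^^^^^^^^^^^^^^^^^^^^^^^^^^^^^^^^^^^^^^^^^^^^^^^
numpy.linalg.LinAlgError: SVD did not converge in Linear Least Squares
```

```bash
sed -i 's/^    c=np.linalg/    P=P[np.isfinite(P).all(1)]\n    c=np.linalg/' lw.py; python3 -W ignore lw.py
```

```text
plane [-0.00139248  0.04479802  0.10510289]
[ 0.55947534 -0.03461761  0.10277303]
[ 0.61747669 -0.04370151  0.10228533]
[0.56468946 0.00232346 0.10442066]
[0.6267375  0.00464166 0.10443811]
[0.57228608 0.05069489 0.10657703]
[0.63224626 0.04233405 0.10611898]
```

Request:
arm_command(plan=[[[2.5,-0.8,0,0,0,0.015],[5.1,-1.6,0,0,0,0.015],[5.1,-1.6,1,0,0,0.015],[5.1,-1.6,2,0,0,0.015],[5.1,-1.6,2,0,0,0.015],[5.1,-1.6,2,0,0,0.015],[5.1,-1.6,3.5,0,0,0.015],[5.1,-1.6,5,0,0,0.015],[5.1,-1.6,6.5,0,0,0.015],[5.1,-1.6,8,0,0,0.015],[5.1,-1.6,8.8,0,0,0.015],[5.1,-1.6,8.8,0,0,0.015]]], gripper=-1)

```text
t: 8.35
tool_pos: [0.5906, -0.0208, 0.2472]
tool_rot: [-2.385, -2.04, 0.004]
contact_force: [-0.7, -0.1, -0.2]
opening: 0.0855
grip_force: 0.0
```

```bash
python3 - <<'E'
from h import *
o=get_obs();print(o['t'],o['tool_pos'],o['tool_rot'],o['contact_force'],o['opening'])
snap('wrist','w4');snap('side','d4')
a=cv2.imread('pics/w4.png');b=cv2.imread('pics/d4.png')
cv2.imwrite('pics/c4.png',np.hstack([cv2.resize(a,(460,345)),cv2.resize(b[170:285,220:333],(339,345))]))
E
```

```text
8.35 [ 0.5905535  -0.02075475  0.24716199] [-2.3852142  -2.03990236  0.00427603] [-0.69958075 -0.14792041 -0.21594911] 0.0854634562391951
```

View pics/c4.png

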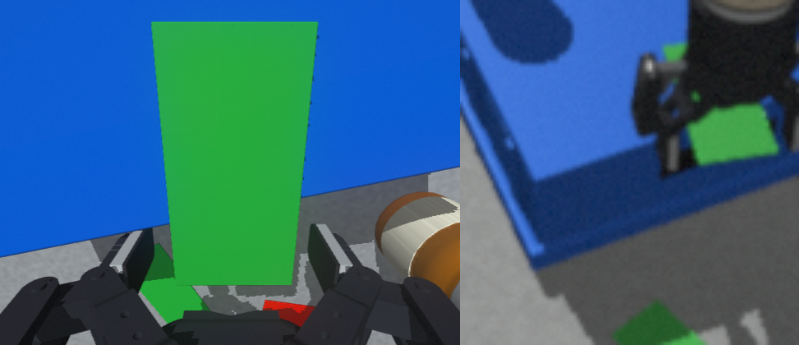

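The fingers straddle the overhanging end (pads near 150,240 and 318,240) and clear the crate edge. I close on the lid's sides.

Request:
arm_command(plan=[[[0,0,0,0,0,0],[0,0,0,0,0,0],[0,0,0,0,0,0],[0,0,0,0,0,0],[0,0,0,0,0,0],[0,0,0,0,0,0]]], gripper=1, force=45)

```text
t: 8.95
tool_pos: [0.5918, -0.0204, 0.2505]
tool_rot: [2.385, 2.042, 0.002]
contact_force: [0.9, -1.1, 2.7]
opening: 0.0584
grip_force: 47.6
```

Request:
arm_command(plan=[[[0,0,-0.3,0,0,0],[0,0,-1,0,0,0],[0,0,-2,0,0,0],[0,0,-3,0,0,0],[0,0,-5,0,0,0],[0,0,-5,0,0,0],[0,0,-5,0,0,0]]])

```text
t: 9.53
tool_pos: [0.5918, -0.0203, 0.3015]
tool_rot: [2.384, 2.041, 0.004]
contact_force: [-0.2, 0.2, -1.7]
opening: 0.0583
grip_force: 48.5
```

```bash
python3 -W ignore - <<'E'
from h import *
o=get_obs();print(o['t'],o['tool_pos'],o['tool_rot'],o['contact_force'],o['opening'],o['grip_force'])
snap('wrist','w5');snap('side','d5')
from lw import lid
cn,P,c=lid('w5');print(c,P.mean(0))
a=cv2.imread('pics/w5.png');b=cv2.imread('pics/d5.png')
cv2.imwrite('pics/c5.png',np.hstack([cv2.resize(a,(460,345)),cv2.resize(b[130:245,220:333],(339,345))]))
E
```

```text
9.5333 [ 0.59182497 -0.02031245  0.30145715] [2.38439839 2.04092533 0.0039731 ] [-0.19141475  0.22958647 -1.74031983] 0.058284184755751735 48.51789593696594
[-0.00397404  0.03258031  0.15634702] [0.59817654 0.02712333 0.15485353]
```

View pics/c5.png

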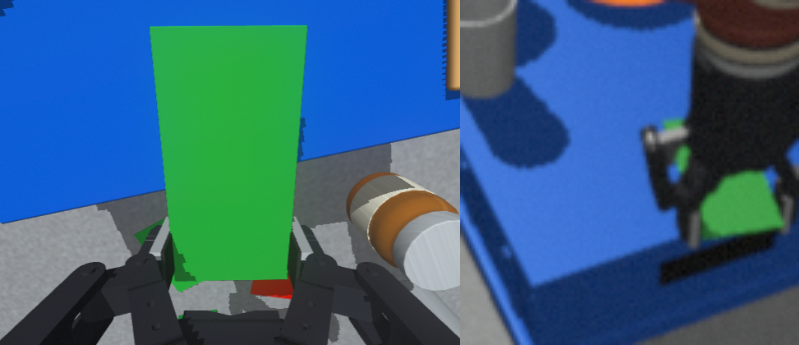

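Request:
arm_command(plan=[[[0,0,-3,0,0,0],[-4,0,-4,0,0,0],[-8,0,-4,0,0,0],[-12,0,-4,0,0,0],[-16,0,-4,0,-0.01,-0.04],[-20,0,-4,0,-0.02,-0.08],[-24,0,-4,0,-0.035,-0.12],[-28,0,-4,0,-0.035,-0.16],[-32,0,-4,0,-0.035,-0.185],[-36,0,-4,0,-0.035,-0.185],[-40,0,-4,0,-0.035,-0.185],[-42.5,0,-4,0,-0.035,-0.185]]])

```text
t: 10.63
tool_pos: [0.5241, -0.4434, 0.3375]
tool_rot: [2.176, 2.237, -0.043]
contact_force: [0.3, 1.5, -1.8]
opening: 0.0583
grip_force: 49.0
```

Request:
arm_command(plan=[[[0,0,0,0,0,0],[0,0,0,0,0,0],[0,0,0,0,0,0],[0,0,0,0,0,0]]])

```text
t: 10.97
tool_pos: [0.5259, -0.4389, 0.3384]
tool_rot: [2.172, 2.241, -0.041]
contact_force: [-0.1, 0.9, -1.2]
opening: 0.0582
grip_force: 49.0
```

```bash
python3 -W ignore - <<'E'
from h import *
o=get_obs();print(o['t'],o['tool_pos'],o['tool_rot'],o['contact_force'],o['opening'],o['grip_force'])
snap('wrist','w6');snap('side','d6');snap('scene','s6')
cv2.imwrite('pics/c6.png',cv2.resize(cv2.imread('pics/w6.png'),(800,600)))
E
```

```text
10.9667 [ 0.52591145 -0.43893538  0.33844908] [ 2.17162036  2.24061897 -0.04086853] [-0.13725663  0.94099939 -1.20790646] 0.058174275603841724 48.95689845085144
```

View pics/c6.png

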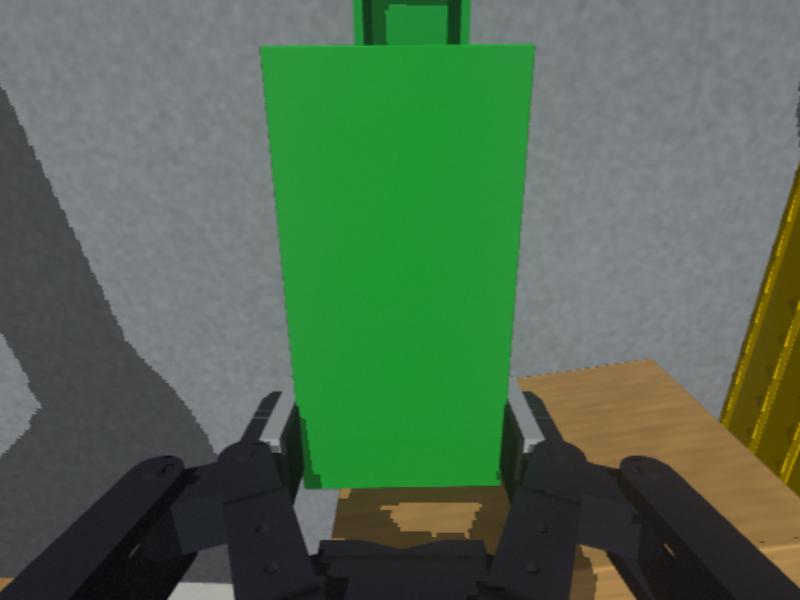

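The lid is held square and level (corners 262,46, 534,45, 503,486 and 305,488). It hides the container, so I step aside and up to see both.

Request:
arm_command(plan=[[[2,2,-3,0,0,0],[4.5,4,-5,0,0,0],[7,6,-7,0,0,0],[10,8,-8,0,0,0],[13,10,-8,0,0,0],[15.5,11.5,-8,0,0,0],[16.6,11.5,-8,0,0,0],[16.6,11.5,-8,0,0,0],[16.6,11.5,-8,0,0,0],[16.6,11.5,-8,0,0,0]]])

```text
t: 11.95
tool_pos: [0.6353, -0.2688, 0.4132]
tool_rot: [2.172, 2.237, -0.042]
contact_force: [-0.0, -0.4, -1.3]
opening: 0.0582
grip_force: 49.1
```

```bash
python3 -W ignore - <<'E'
from h import *
o=get_obs();print(o['t'],o['tool_pos'],o['tool_rot'],o['contact_force'],o['opening'],o['grip_force'])
snap('wrist','w7')
cv2.imwrite('pics/c7.png',cv2.resize(cv2.imread('pics/w7.png'),(800,600)))
E
```

```text
11.95 [ 0.63529262 -0.26881032  0.41322888] [ 2.17235952  2.23706801 -0.0424909 ] [-0.03742815 -0.39060586 -1.32837575] 0.058240941997122334 49.06443536281586
```

View pics/c7.png

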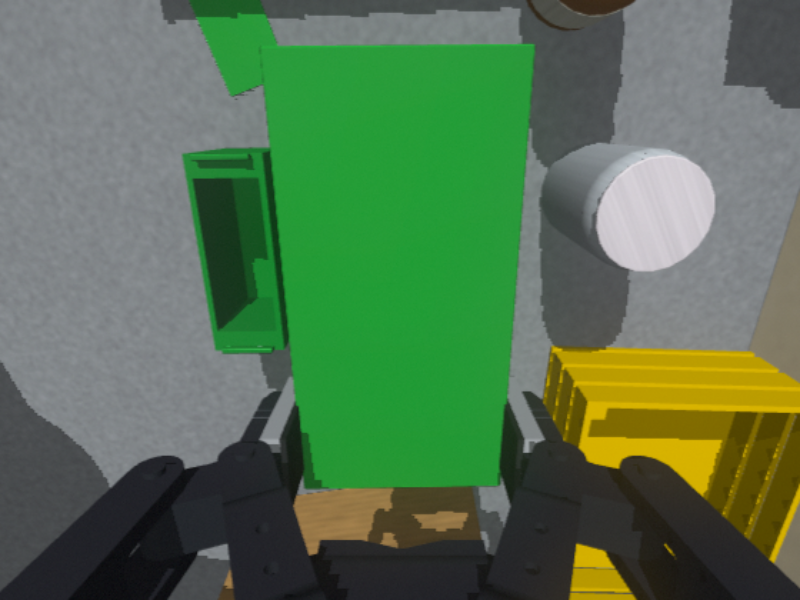

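Lid corners are unchanged in the hand. The container is at the left, with rim outer corners near (184,155) and (215,350). I find its rim by depth.

```bash
cat > cont.py <<'E'
from h import *
def cloud(fn):
    f=np.load(f'pics/{fn}.npz');fx,fy,cx,cy=f['k'];d=f['d'];P=f['pose'];v,u=np.indices(d.shape)
    X=np.stack([(u-cx)/fx*d,-(v-cy)/fy*d,-d],-1)@P[:3,:3].T+P[:3,3];X[d==0]=np.nan
    return X,cv2.cvtColor(f['im'],cv2.COLOR_BGR2HSV)
for fn in('w7','d6','d0','s6','s0'):
    X,h=cloud(fn)
    m=(h[...,0]>45)&(h[...,0]<80)&(h[...,1]>80)&(X[...,1]<-.15)&(X[...,1]>-.40)&(X[...,0]>.45)&(X[...,0]<.60)
    Z=X[m]; 
    r=Z[(Z[:,2]>.070)&(Z[:,2]<.079)]; l=Z[(Z[:,2]>.0795)&(Z[:,2]<.088)]
    print(fn,len(r),len(l),'zmax',np.percentile(Z[:,2],99) if len(Z) else None)
    for q in(r,l):
        if len(q)>20: print('  ',np.percentile(q,[1,50,99],axis=0).round(4).tolist(),cv2.minAreaRect((q[:,:2]*1000).astype('f4')))
    print('  hist',np.histogram(Z[:,2],np.arange(.06,.092,.003))[0])
# lid in hand
from lw import lid
cn,P,c=lid('w7');print('lid plane',c,P.mean(0))
s=.7;o=[]
for u,v in[(262,46),(534,45),(500,487),(305,488)]:
    u*=s;v*=s;z=.26
    for _ in range(5): z=c@np.r_[pt('w7',u,v,z)[:2],1]
    o.append(pt('w7',u,v,z))
o=np.array(o);print(o.round(4),'ctr',o.mean(0)); ax=(o[0]+o[1]-o[2]-o[3])/2;print('len',np.linalg.norm(ax),'yaw',-np.arctan2(ax[0],ax[1]))
print([np.linalg.norm(o[0]-o[1]),np.linalg.norm(o[2]-o[3])])
E
python3 -W ignore cont.py
```

```text
w7 2717 275 zmax 0.0808857860689217
   [[0.4967, -0.3429, 0.0703], [0.5236, -0.267, 0.0744], [0.5502, -0.2094, 0.0783]] ((523.1425170898438, -277.6116638183594), (50.79326248168945, 136.8206329345703), 2.454808473587036)
   [[0.5039, -0.3452, 0.0795], [0.5208, -0.2125, 0.0805], [0.5422, -0.2094, 0.0822]] ((523.4432373046875, -277.05322265625), (35.55876159667969, 135.4671630859375), 2.7735297679901123)
  hist [ 282  309  313  309 1811  659  263   75    0    0]
d6 297 36 zmax 0.19480340860659875
   [[0.499, -0.345, 0.0702], [0.5039, -0.3245, 0.0763], [0.5293, -0.2454, 0.0787]] ((523.2197265625, -292.7901611328125), (46.04315948486328, 103.96426391601562), 2.355278491973877)
   [[0.5, -0.3446, 0.0795], [0.5178, -0.3424, 0.0823], [0.5275, -0.2657, 0.0846]] ((512.6089477539062, -304.37359619140625), (18.943130493164062, 83.44046783447266), 10.4823637008667)
  hist [ 38  39  32  38  44 195  41  26   4   0]
d0 766 100 zmax 0.08287830990340504
   [[0.4982, -0.3446, 0.0702], [0.5209, -0.2847, 0.0762], [0.5507, -0.2114, 0.0788]] ((524.5126342773438, -276.8558349609375), (50.044090270996094, 1
[... 829 characters left out ...]
0.2114, 0.0784]] ((525.9615478515625, -277.966064453125), (51.21363067626953, 134.31370544433594), 2.0267539024353027)
   [[0.5103, -0.3455, 0.0796], [0.5266, -0.3427, 0.0812], [0.5451, -0.2117, 0.0836]] ((525.90625, -278.72259521484375), (35.267425537109375, 133.8565673828125), 1.7538440227508545)
  hist [162 150 147 163 314 207  41  23   0   0]
lid plane [ 1.7286053  -0.05370785 -0.84502829] [ 0.6148146  -0.22842705  0.2300118 ]
[[ 0.5709 -0.1597  0.1518]
 [ 0.6532 -0.1769  0.2942]
 [ 0.6544 -0.2578  0.3031]
 [ 0.5891 -0.3606  0.1929]] ctr [ 0.61689421 -0.23874393  0.23547882]
len 0.14344723684190297 yaw 0.06875334832131146
[np.float64(0.16539856224399543), np.float64(0.16426774443638606)]
```

```bash
cat > lh.py <<'E'
import sys;from h import *
def lidpose(fn,zlo=None):
    f=np.load(f'pics/{fn}.npz');fx,fy,cx,cy=f['k'];d=f['d'];P=f['pose'];v,u=np.indices(d.shape)
    X=np.stack([(u-cx)/fx*d,-(v-cy)/fy*d,-d],-1)@P[:3,:3].T+P[:3,3]
    h=cv2.cvtColor(f['im'],cv2.COLOR_BGR2HSV)
    m=(d>0)&(h[...,0]>45)&(h[...,0]<80)&(h[...,1]>120)&(X[...,2]>zlo)
    Z=X[m];c=np.linalg.lstsq(np.c_[Z[:,:2],np.ones(len(Z))],Z[:,2],rcond=None)[0]
    b=cv2.minAreaRect((Z[:,:2]*1000).astype('f4'))
    print(fn,len(Z),'plane',c,b,'zc',c@[b[0][0]/1000,b[0][1]/1000,1])
if __name__=='__main__':
    lidpose(sys.argv[1],float(sys.argv[2]))
E
python3 lh.py w7 .22; python3 lh.py w6 .15; python3 lh.py w5 .13
```

```text
w7 50871 plane [-0.0160848  -0.00474587  0.27400856] ((633.0478515625, -233.48605346679688), (60.63703155517578, 120.96855926513672), 2.303061008453369) zc 0.26493420523266537
w6 50774 plane [-0.01623092 -0.00273162  0.19767049] ((523.5053100585938, -403.291015625), (60.2094841003418, 121.0134506225586), 2.303706645965576) zc 0.19027515761633745
w5 50756 plane [-0.00422647  0.0319692   0.15650845] ((593.6580810546875, 20.48038101196289), (120.72200775146484, 77.56439208984375), 81.93055725097656) zc 0.1546541143053681
```

```bash
python3 - <<'E'
from h import *
o=get_obs();Rm=R.from_rotvec(o['tool_rot'])
for d in([-.1095,-.0438,0],[-.1095,-.0438,-.162],[0,0,-.02]):print((Rm.inv().apply(d)*100).round(2))
E
```

```text
[ -4.06 -11.07   0.18]
[ -3.49 -11.01  16.37]
[0.07 0.01 2.  ]
```

Request:
arm_command(plan=[[[-1,-3,0.1,0,0,0],[-2,-6,0.1,0,0,0],[-3,-9,0.1,0,0,0],[-4,-11,0.2,0,0,0],[-4,-11,3,0,0,0],[-3.9,-11,6,0,0,0],[-3.8,-11,9,0,0,0],[-3.7,-11,12,0,0,0],[-3.6,-11,14.5,0,0,0],[-3.5,-11,16.4,0,0,0],[-3.5,-11,16.4,0,0,0],[-3.5,-11,16.4,0,0,0]]])

```text
t: 13.0
tool_pos: [0.5256, -0.3129, 0.2498]
tool_rot: [2.176, 2.238, -0.042]
contact_force: [0.1, -0.5, 0.3]
opening: 0.0582
grip_force: 49.2
```

Request:
arm_command(plan=[[[0,0,0,0,0,0],[0,0,0,0,0,0]]])

```text
t: 13.17
tool_pos: [0.5271, -0.3131, 0.2535]
tool_rot: [2.17, 2.234, -0.041]
contact_force: [-0.7, -0.1, -0.8]
opening: 0.0582
grip_force: 49.2
```

```bash
python3 -W ignore - <<'E'
from h import *
from lh import lidpose
o=get_obs();print(o['t'],o['tool_pos'],o['tool_rot'],o['contact_force'],o['grip_force'])
snap('wrist','w8');snap('side','d8');snap('scene','s8');lidpose('w8',.092);lidpose('d8',.095);lidpose('s8',.095)
E
python3 - <<'E'
import sys;sys.path.insert(0,'.')
import os;os.chdir('.')
s=open('cont.py').read().split('# lid')[0].replace("('w7','d6','d0','s6','s0')","('d8','s8')");exec(s)
E
```

```text
13.1667 [ 0.52712721 -0.31313539  0.25354731] [ 2.1697006   2.23417881 -0.04068107] [-0.66524001 -0.12026033 -0.77546305] 49.155049324035645
w8 50771 plane [-0.01222727 -0.0065214   0.10984077] ((525.62255859375, -277.9847412109375), (60.1751594543457, 120.7303466796875), 2.3290855884552) zc 0.10522668946978259
d8 1043 plane [-0.24364704 -0.07795479  0.21438186] ((506.4091491699219, -283.4144592285156), (89.96837615966797, 127.68148040771484), 9.617735862731934) zc 0.11309028287007333
s8 0 plane [0. 0. 0.] ((0.0, 0.0), (0.0, 0.0), 0.0) zc 0.0
d8 322 63 zmax 0.20958640015949162
   [[0.4978, -0.3451, 0.0706], [0.5123, -0.3326, 0.0767], [0.5505, -0.2118, 0.0789]] ((524.091064453125, -276.2630615234375), (48.43520736694336, 136.42276000976562), 2.566117525100708)
   [[0.5055, -0.3447, 0.0796], [0.5259, -0.3423, 0.0822], [0.5452, -0.2991, 0.0849]] ((506.7351989746094, -294.60418701171875), (34.452857971191406, 119.80973052978516), 23.77250099182129)
  hist [ 22  28  33  31  41 226  56  45   5   0]
s8 381 35 zmax 0.1579840907756839
   [[0.5057, -0.345, 0.0701], [0.5449, -0.2929, 0.0745], [0.5521, -0.211, 0.0787]] ((527.0536499023438, -278.0146789550781), (48.58753967285156, 135.7144012451172), 1.993306040763855)
   [[0.5106, -0.3456, 0.0797], [0.5292, -0.3429, 0.0808], [0.5443, -0.2108, 0.0833]] ((524.0108642578125, -278.27593994140625), (34.23659133911133, 134.2657928466797), 3.1350951194763184)
  hist [ 91  90  84  86 169 138  36  14   0   0]
```

Request:
arm_command(plan=[[[0,-0.2,0.5,0,0,0],[0,-0.2,1,0,0,0],[0.1,-0.2,1.5,0,0,0],[0.1,-0.2,1.9,0,0,0],[0.1,-0.2,2.2,0,0,0],[0.1,-0.2,2.2,0,0,0],[0.1,-0.2,2.2,0,0,0]]])

```text
t: 13.9
tool_pos: [0.5244, -0.3118, 0.2284]
tool_rot: [2.172, 2.239, -0.042]
contact_force: [-0.6, 0.2, -1.4]
opening: 0.0585
grip_force: 49.1
```

```bash
python3 -W ignore - <<'E'
from h import *
from lh import lidpose
o=get_obs();print(o['t'],o['tool_pos'],o['tool_rot'],o['contact_force'],o['grip_force'])
snap('wrist','w9');lidpose('w9',.074)
E
```

```text
13.9 [ 0.52437022 -0.31181088  0.22835301] [ 2.17231141  2.23874293 -0.04159592] [-0.63517915  0.23989269 -1.42282249] 49.148926734924316
w9 55660 plane [-0.01585721 -0.0050692   0.08689977] ((522.1295776367188, -277.40374755859375), (60.146305084228516, 136.56591796875), 2.0915184020996094) zc 0.08002646453328444
```

Request:
arm_command(plan=[[[0,0,0.1,0,0,0],[0,0,0.2,0,0,0],[0,0,0.2,0,0,0],[0,0,0.2,0,0,0]]])

```text
t: 14.28
tool_pos: [0.5244, -0.312, 0.2269]
tool_rot: [2.172, 2.238, -0.041]
contact_force: [-0.0, 0.1, -1.7]
opening: 0.0581
grip_force: 49.2
```

Request:
arm_command(plan=[[[0,0,0.1,0,0,0],[0,0,0.1,0,0,0],[0,0,0.1,0,0,0]]])

```text
t: 14.53
tool_pos: [0.5244, -0.312, 0.2258]
tool_rot: [2.172, 2.238, -0.041]
contact_force: [0.4, 0.2, -1.4]
opening: 0.0581
grip_force: 49.2
```

Request:
arm_command(plan=[[[0,0,0.1,0,0,0],[0,0,0.1,0,0,0],[0,0,0.1,0,0,0]]])

```text
t: 14.78
tool_pos: [0.5246, -0.3121, 0.2254]
tool_rot: [2.171, 2.238, -0.041]
contact_force: [-1.0, 1.3, 0.8]
opening: 0.058
grip_force: 49.3
```

Request:
arm_command(plan=[[[0,0,0.1,0,0,0],[0,0,0.1,0,0,0],[0,0,0.1,0,0,0]]])

```text
t: 15.03
tool_pos: [0.5249, -0.3122, 0.2252]
tool_rot: [2.171, 2.237, -0.04]
contact_force: [-1.1, 2.8, 5.9]
opening: 0.0582
grip_force: 49.6
```

Request:
arm_command(plan=[[[0,0,-0.05,0,0,0],[0,0,-0.1,0,0,0],[0,0,-0.1,0,0,0]]], force=20)

```text
t: 15.28
tool_pos: [0.5246, -0.3121, 0.2253]
tool_rot: [2.171, 2.237, -0.041]
contact_force: [-0.3, 0.8, 3.8]
opening: 0.0582
grip_force: 49.5
```

Request:
arm_command(plan=[[[0,0,0,0,0,0],[0,0,0,0,0,0],[0,0,0,0,0,0],[0,0,0,0,0,0],[0,0,0,0,0,0],[0,0,0,0,0,0]]], gripper=-1)

```text
t: 15.78
tool_pos: [0.5244, -0.3121, 0.2247]
tool_rot: [2.172, 2.238, -0.041]
contact_force: [0.8, -1.0, 0.1]
opening: 0.0856
grip_force: 0.0
```

```bash
python3 -W ignore - <<'E'
from h import *
from lh import lidpose
o=get_obs();print(o['t'],o['tool_pos'],o['contact_force'],o['grip_force'],o['opening'])
snap('wrist','w10');lidpose('w10',.071);snap('side','d10')
E
```

```text
15.7833 [ 0.52436064 -0.31207284  0.22468418] [ 0.8111782  -0.99121562  0.13183665] 0.0 0.0856259900721175
w10 57781 plane [-0.00065844  0.00078357  0.07757852] ((507.9147644042969, -278.18511962890625), (89.45699310302734, 137.41864013671875), 2.1109132766723633) zc 0.07702611094721326
```

Request:
arm_command(plan=[[[0,0,-0.5,0,0,0],[0,0,-2,0,0,0],[-0.1,0,-4.5,0,0,0],[-0.2,0,-8,0,0,0],[-0.4,0,-12,0,0,0],[-0.5,0,-15,0,0,0],[-0.5,0,-15,0,0,0],[-0.5,0,-15,0,0,0]]])

```text
t: 16.55
tool_pos: [0.5254, -0.3122, 0.3789]
tool_rot: [2.167, 2.233, -0.04]
contact_force: [0.5, 0.5, 0.2]
opening: 0.0855
grip_force: 0.0
```

```bash
python3 -W ignore - <<'E'
from h import *
o=get_obs();print(o['t'],o['tool_pos'],o['contact_force'])
snap('wrist','w11');snap('side','d11')
f=np.load('pics/w11.npz');d=f['d'];fx,fy,cx,cy=f['k'];P=f['pose'];v,u=np.indices(d.shape)
X=np.stack([(u-cx)/fx*d,-(v-cy)/fy*d,-d],-1)@P[:3,:3].T+P[:3,3];h=cv2.cvtColor(f['im'],cv2.COLOR_BGR2HSV)
g=(h[...,0]>45)&(h[...,0]<80)&(h[...,1]>100)&(X[...,1]<-.18)
for lo,hi in((.0705,.0795),(.0798,.086)):
    Z=X[g&(X[...,2]>lo)&(X[...,2]<hi)];print(len(Z),cv2.minAreaRect((Z[:,:2]*1000).astype('f4')))
b=cv2.imread('pics/d11.png')
cv2.imwrite('pics/c11.png',np.hstack([cv2.resize(cv2.imread('pics/w11.png'),(460,345)),cv2.resize(b[280:395,280:393],(339,345))]))
E
```

```text
16.55 [ 0.5254092  -0.31216257  0.37892734] [0.47416726 0.52662766 0.24306115]
11935 ((522.3570556640625, -277.0628356933594), (59.86685562133789, 135.8126220703125), 2.1844475269317627)
365 ((522.8844604492188, -276.89947509765625), (35.01212692260742, 135.15452575683594), 2.6072335243225098)
```

View pics/c11.png

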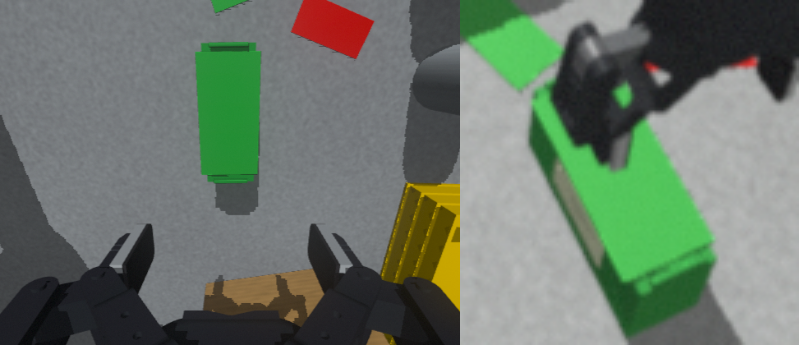

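The lid (crop px 197,52 to 260,178) lies flat between both lips and is centred on the container. The gripper is clear, so I hand in the job.

```bash
python3 -c "
from station import *
print(finish_job())"
```

```text
the job is handed in; nothing more can be done
None
```

The lid is on the container, flat, centred between the two end lips and released; I handed the job in at about 16.6 s, with no verdict returned.

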